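# Find the loose bolt of the coffee mill's mounting plate and hold its cap open

## Robot

A 6-joint arm with a two-finger parallel gripper is mounted at the origin on a cart in front of the work surface, level with it; the furniture and walls round the work are solid. World frame = base frame: x ahead of the robot, y to its left, z up, the work surface at z = 0. Lengths are in m, angles in rad, forces in N, time in s.
With the tool pointing down it reaches from about 0.3 to 0.775 m from the base axis. Payload 14.6 kg.
Tool frame: the origin (TCP) lies midway between the tips of the shut fingers; the grasp point (between the pads) lies 19 mm behind it; z points along the fingers, y is the line along which they close (so a half turn about z gives the same grasp; the last joint's range is limited). The gripper opens to 94 mm and grips with 3 to 60 N. Pads are 16 mm wide; open, the fingers measure 119 mm over their backs; the gripper's body (75 mm by 177 mm) begins 78 mm behind the grasp point.
Start: joints at [1.172, 0.3, 1.521, -0, 1.321, -0.067], TCP at [0.179, 0.52, 0.205] pointing down, gripper open.
Joint ranges: [-3.03, 3.03], [-0.79, 2.21], [0.23, 2.52], [-1.04, 4.18], [0, 3.07], [-2.55, 2.55]. Speed limits (rad/s): [2.22, 2.22, 2.57, 3.14, 3.14, 3.14].

## Interface

Orientations are given as [roll, pitch, yaw] about the fixed x, y, z axes, in that order (R = Rz(yaw) Ry(pitch) Rx(roll)).
In Python, from workcell import r gives the robot as it stands.
- The arm moves only by the tool play_rows, never from a script. Its argument "moves" is a list that holds one entry, the list of rows, each a list of 7 numbers: the shift along the tool's x, y, z in units of 1000 mm (1.0 is 1000 mm), then the turn, a rotation vector about the tool's x, y, z in units of pi/2 rad (1.0 is pi/2 rad), then the opening, from -1 (shut) to 1 (fully open). In form: [[[tx, ty, tz, wx, wy, wz, claw], ...]]. A call has 1 to 20 rows; each row is the pose to reach, as a shift and turn from the pose commanded when the call began, along the tool's axes at that moment; what a row does not reach only later rows make up. A row lasts 1/12 s, in which the tool goes at most 41.7 mm and 7.16 degrees, less where a joint would pass 70% of its speed; a pose out of reach is approached as far as the arm can. A call with a number of a shift or a turn outside -1 to 1 is refused whole. A call with a gripper value outside its range is refused whole. The fingers move at their own pace and stop on an object; the grip force is fixed at half the most. Time passes only in rows, so rows that repeat a pose let the fingers close. It gives the time, the measured TCP pose, the force, the opening and the grip force at its end, in the units of the state.
- r.sense(): the state, without advancing time (a new reading comes with each control period).
- r.get_image(name): name is "scene" or "top" or "wrist"; returns a dict with "color" (480x640x3 uint8, red, green, blue), "fx", "fy", "cx", "cy" (pixels), "k1" (the pictures are not rectified: a ray, as slopes to the right and down, at radius r is drawn at 1 + k1 r^2 times it, then the intrinsics apply), "rvec" (rotation vector, rad) and "tvec" (3), from world to camera coordinates, as OpenCV has them. Camera axes: x right, y down, z forward; pixel columns grow to the right and rows downward; lengths in m; the calibration is good to about 2 mm. A picture is of the moment at which its call begins. There is no depth.
- r.hand_in(): hands the job in; it is judged then, once.
The state is a dict: "clock": time; "qpos": joint angles; "joint_vel": joint speeds; "joint_torque": joint torques, N m; "eef_pos": TCP position; "tcp_rot": TCP orientation; "ft_force": force on the tool from outside, world axes, zero at the start; "moment": the same for the moment, N m; "grip_width": finger opening in m; "grasp_force": force on a finger pad.
Only numpy, scipy, OpenCV 4.12 (cv2) and the standard library are available. Lean on these libraries where they do the work, as an engineer would, in place of code of your own. Each camera call takes 0.05 s, during which the arm holds its last target. There are 200 camera calls.

## Task

One of the three bolts at the front of the coffee mill's mounting plate is loose: with the fingers, tap each bolt head gently from above, firmly enough for a loose one to sink and stay down, in order from the robot's left to its right. Then lift the orange locking cap of the loose bolt by its tongue to about 70 degrees and finish while still holding it open, so that a spanner could get to that bolt. Leave the other two caps shut and the things around in place.

Things in the scene. Friction and masses are not known exactly. Their poses are not given: they have to be found in the camera images.
- stand: Grey mounting plate, 275 x 250 x 12 mm, fixed, with a hand coffee mill (250 mm tall) fixed on it, front 95 mm behind the bolts. Origin: on the worktop below the middle bolt; x towards the mill, y left along the bolt row, z up. Three bolts stand 90 mm apart along y at x = 0, in dark housings 40 mm wide, tops 40 mm above the worktop. The plate's front edge is 35 mm in front of the bolts.
- head_left (a point): Steel hex head of the left bolt, 18 mm across, 12 mm high, sticking up through the ring of its orange cap. Origin: centre of its top face, at the start 66 mm above the worktop (18 mm above the tongue's top).
- bolt_left (a joint): How far the left bolt has sunk, in m: 0 at the start. A tight bolt gives under 1 mm. The one loose bolt (any of the three, all look alike) gives at about 2 N, sinks 6 mm to a stop and stays down.
- tongue_left (a point): Orange locking cap of the left bolt: 50 x 38 x 6 mm ring plate with a tongue towards the robot, 10 mm wide (y), 8 mm thick, 42 mm long. Origin: grip point on the tongue, 20 mm from its tip, 55 mm in front of the bolt axis, 43 mm above the worktop, nothing below it. x along the tongue to the hinge axis (85 mm from the origin), y left along the hinge, z up when shut.
- cap_left (a joint): Opening angle of the left cap in rad: 0 shut (flat), stop at 1.45. The tongue swings up and towards the mill; pinched across its 10 mm it can turn between the finger pads. A light spring and its weight (about 1 N at the tongue) shut it when let go.
- head_middle (a point): Steel hex head of the middle bolt, 18 mm across, 12 mm high, sticking up through the ring of its orange cap. Origin: centre of its top face, at the start 66 mm above the worktop (18 mm above the tongue's top).
- bolt_middle (a joint): How far the middle bolt has sunk, in m: 0 at the start. A tight bolt gives under 1 mm. The one loose bolt (any of the three, all look alike) gives at about 2 N, sinks 6 mm to a stop and stays down.
- tongue_middle (a point): Orange locking cap of the middle bolt: 50 x 38 x 6 mm ring plate with a tongue towards the robot, 10 mm wide (y), 8 mm thick, 42 mm long. Origin: grip point on the tongue, 20 mm from its tip, 55 mm in front of the bolt axis, 43 mm above the worktop, nothing below it. x along the tongue to the hinge axis (85 mm from the origin), y left along the hinge, z up when shut.
- cap_middle (a joint): Opening angle of the middle cap in rad: 0 shut (flat), stop at 1.45. The tongue swings up and towards the mill; pinched across its 10 mm it can turn between the finger pads. A light spring and its weight (about 1 N at the tongue) shut it when let go.
- head_right (a point): Steel hex head of the right bolt, 18 mm across, 12 mm high, sticking up through the ring of its orange cap. Origin: centre of its top face, at the start 66 mm above the worktop (18 mm above the tongue's top).
- bolt_right (a joint): How far the right bolt has sunk, in m: 0 at the start. A tight bolt gives under 1 mm. The one loose bolt (any of the three, all look alike) gives at about 2 N, sinks 6 mm to a stop and stays down.
- tongue_right (a point): Orange locking cap of the right bolt: 50 x 38 x 6 mm ring plate with a tongue towards the robot, 10 mm wide (y), 8 mm thick, 42 mm long. Origin: grip point on the tongue, 20 mm from its tip, 55 mm in front of the bolt axis, 43 mm above the worktop, nothing below it. x along the tongue to the hinge axis (85 mm from the origin), y left along the hinge, z up when shut.
- cap_right (a joint): Opening angle of the right cap in rad: 0 shut (flat), stop at 1.45. The tongue swings up and towards the mill; pinched across its 10 mm it can turn between the finger pads. A light spring and its weight (about 1 N at the tongue) shut it when let go.
- mug_bench: White mug with black wave pattern, 79 mm wide, 98 mm tall, a bystander to be left where it is. Origin: centre of its underside.
- lemon_a: Lemon, 78 x 55 mm, a bystander to be left where it is. Origin: centre of its underside.
- lime_a: Lime, 60 x 48 mm, a bystander to be left where it is. Origin: centre of its underside.
- garlic: Garlic bulb, 60 mm, a bystander to be left where it is. Origin: centre of its underside.
- honey_jar: Jar with red lid, 65 mm wide, 100 mm tall, a bystander to be left where it is. Origin: centre of its underside.
- salt_shaker: Glass salt shaker with grey top, 44 mm wide, 90 mm tall, standing on the plate beside the mill, a bystander to be left where it is. Origin: centre of its underside.
- spanner: Open-ended spanner, 160 mm long, lying flat, a bystander to be left where it is. Origin: centre of its underside.

How it is judged:
By the outcome, as a careful person would: the job done as asked, in the order asked, and still so for the second after the job is handed in, while the arm keeps its last pose, push and grip.
It also fails if it takes over 54 s, if anything falls off the work surface, if the arm or the gripper's body presses on something with over 40 N, if the wrist force passes 120 N, or if a joint passes its speed limit or range.

## Working session

There is one attempt and no reset: what is moved stays moved. The work goes in short steps, Python scripts to look and compute and a tool call to move; the robot and the scene stay as the last step left them, time stands still between calls to the robot, and variables do not carry over. Pictures are saved under pics/ and viewed, at most 10 in all, crops included, and the job is handed in when it is done.

Besides the shell and the picture viewer there is one more tool, called after "Call:" as name(argument=value, ...), one argument or row to a line, values as JSON. play_rows: Moves the arm, as the interface text tells. Its arguments: {"type":"object","properties":{"moves":{"type":"array"}},"required":["moves"]}

```bash
mkdir -p pics; ls; cat > h.py <<'E'
import numpy as np, cv2
from workcell import r
def shot(n,f=None):
    d=r.get_image(n); 
    if f: cv2.imwrite('pics/'+f,d['color'][:,:,::-1])
    return d
def ray(d,u,v):
    K=np.array([[d['fx'],0,d['cx']],[0,d['fy'],d['cy']],[0,0,1.]])
    p=cv2.undistortPoints(np.array([[[u,v]]],float),K,np.array([d['k1'],0,0,0.]))[0,0]
    R=cv2.Rodrigues(np.array(d['rvec'],float))[0]; t=np.array(d['tvec'],float).ravel()
    return -R.T@t, R.T@np.array([p[0],p[1],1])
def onz(d,u,v,z):
    c,w=ray(d,u,v); return c+w*(z-c[2])/w[2]
def orange(d):
    h=cv2.cvtColor(d['color'],cv2.COLOR_RGB2HSV)
    return cv2.inRange(h,(5,150,90),(18,255,255))
E
python3 - <<'E'
from h import *
print(r.sense())
for n in('top','scene'):
    d=shot(n,n+'0.png'); m=orange(d)
    k,l,s,c=cv2.connectedComponentsWithStats(m)
    for i in range(1,k):
        if s[i,4]>60: print(n,s[i],c[i],onz(d,*c[i],.045))
    print({k:d[k] for k in d if k!='color'})
E
```

```text
pics
{'clock': 0.0, 'qpos': array([ 1.17239136e+00,  3.00461373e-01,  1.52156281e+00, -3.67934020e-06,
        1.32069169e+00, -6.66145564e-02]), 'joint_vel': array([ 0.00160037, -0.0005066 ,  0.00027835,  0.00029539,  0.00162021,
       -0.00017604]), 'joint_torque': array([-4.54082314e-03, -5.31827080e+01, -3.52723968e+01,  7.06325099e-02,
        2.46755633e-02, -4.32681884e-05]), 'eef_pos': array([0.1790678 , 0.51976564, 0.20489939]), 'tcp_rot': array([-3.14047169e+00, -7.12116192e-05,  2.80980311e+00]), 'ft_force': array([-0.05669169, -0.47787936, -0.3075164 ]), 'moment': array([-0.02770328, -0.00675198, -0.02872741]), 'grasp_force': 0.0, 'grip_width': 0.09364191079328014}
top [324 240  14  37 217] [330.11520737 253.56221198] [ 0.52892572 -0.14163046  0.045     ]
top [261 243  14  36 228] [267.43421053 255.61403509] [0.52795498 0.03770308 0.045     ]
top [292 242  14  36 213] [298.95305164 254.47887324] [ 0.52877361 -0.05251409  0.045     ]
{'fx': 476.83074166908693, 'fy': 476.83074166908693, 'cx': 313.27208690327, 'cy': 233.58739994619103, 'k1': -0.1168956437724709, 'rvec': array([ 2.07465371, -2.13357314,  0.23610355]), 'tvec': array([-0.07864188,  0.58662786,  1.28942323])}
scene [ 25 148  21  10 139] [ 34.75539568 152.51798561] [0.44954241 0.98130999 0.045     ]
scene [251 236  24  18  84] [262.55952381 244.03571429] [0.51059217 0.04081463 0.045     ]
scene [280 248  24  20 107] [290.94392523 256.88785047] [ 0.51176236 -0.04927687  0.045     ]
scene [310 260  24  23 124] [320.90322581 270.68548387] [ 0.51221989 -0.13915652  0.045     ]
{'fx': 505.5906892743213, 'fy': 505.5906892743213, 'cx': 316.0271126034758, 'cy': 245.4971500369202, 'k1': -0.05284774685205451, 'rvec': array([ 2.05979263, -1.08791073,  0.48916933]), 'tvec': array([-0.39290396,  0.32099798,  0.99225466])}
```

View pics/top0.png

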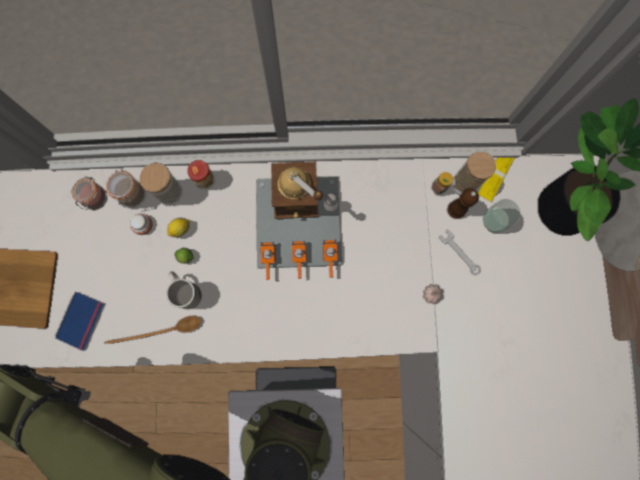

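View pics/scene0.png

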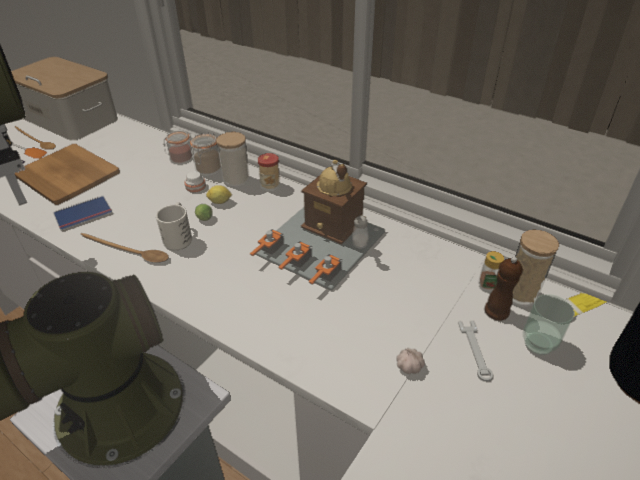

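Top view: the three caps are at (267,255), (299,254) and (330,253), so about x≈0.53, y≈0.04/-0.05/-0.14, with almost no plate yaw. The scene view agrees, with nothing near the bolts in front. I'll move in for a close look and shut the fingers on the way.

Call:
play_rows(
  moves=[
    [[-0.442, -0.451, -0.045, 0, 0, -0.211, -1], [-0.442, -0.451, -0.045, 0, 0, -0.211, -1], [-0.442, -0.451, -0.045, 0, 0, -0.211, -1], [-0.442, -0.451, -0.045, 0, 0, -0.211, -1], [-0.442, -0.451, -0.045, 0, 0, -0.211, -1], [-0.442, -0.451, -0.045, 0, 0, -0.211, -1], [-0.442, -0.451, -0.045, 0, 0, -0.211, -1], [-0.442, -0.451, -0.045, 0, 0, -0.211, -1], [-0.442, -0.451, -0.045, 0, 0, -0.211, -1], [-0.442, -0.451, -0.045, 0, 0, -0.211, -1], [-0.442, -0.451, -0.045, 0, 0, -0.211, -1], [-0.442, -0.451, -0.045, 0, 0, -0.211, -1], [-0.442, -0.451, -0.045, 0, 0, -0.211, -1], [-0.442, -0.451, -0.045, 0, 0, -0.211, -1], [-0.442, -0.451, -0.045, 0, 0, -0.211, -1], [-0.442, -0.451, -0.045, 0, 0, -0.211, -1], [-0.442, -0.451, -0.045, 0, 0, -0.211, -1], [-0.442, -0.451, -0.045, 0, 0, -0.211, -1], [-0.442, -0.451, -0.045, 0, 0, -0.211, -1], [-0.442, -0.451, -0.045, 0, 0, -0.211, -1]],
  ],
)

```text
clock: 1.77
eef_pos: [0.4498, -0.0492, 0.2505]
tcp_rot: [3.142, 0.0, -3.14]
ft_force: [0.7, -0.1, -0.1]
grip_width: 0.0003
grasp_force: 0.0
```

```bash
python3 - <<'E'
from h import *
s=r.sense();print(s['eef_pos'],s['tcp_rot'],s['clock'],s['qpos'])
d=shot('wrist','w1.png');m=orange(d)
print({k:d[k] for k in d if k!='color'})
k,l,s,c=cv2.connectedComponentsWithStats(m)
for i in range(1,k):
    if s[i,4]>60: print(s[i],c[i],onz(d,*c[i],.045))
E
```

```text
[ 0.44978882 -0.04915807  0.25049141] [ 3.14150872e+00  1.00851804e-04 -3.14028437e+00] 1.7667 [-1.89898666e-01  4.48009060e-02  1.71407255e+00  1.03399392e-04
  1.38263613e+00 -1.76202261e+00]
{'fx': 373.8188809573421, 'fy': 373.8188809573421, 'cx': 319.4934433342162, 'cy': 244.2516461763791, 'k1': -0.030638193816986233, 'rvec': array([-2.09522046, -2.0972535 , -0.25094113]), 'tvec': array([ 0.04862256, -0.47271416,  0.32856797])}
[315 231   9  46 363] [318.58126722 253.16253444] [ 0.48525648 -0.04910985  0.045     ]
[ 383  230   36   83 1227] [400.78565607 278.72290139] [0.5139442  0.04023869 0.045     ]
[ 218  232   38   81 1219] [236.32567678 280.13289582] [ 0.51568747 -0.13852871  0.045     ]
```

View pics/w1.png

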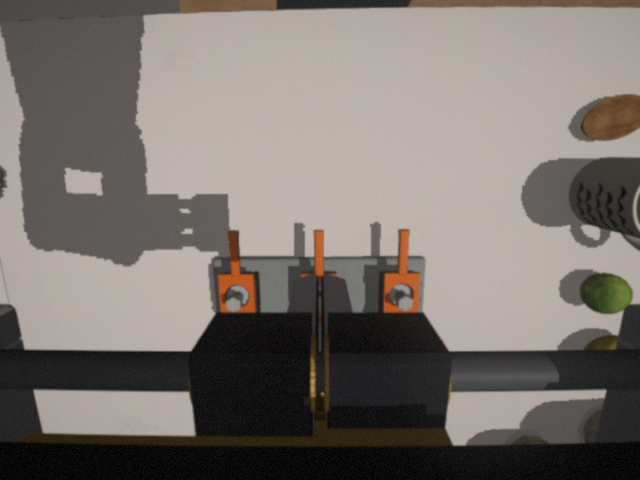

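Wrist view: tongue tips are at (234,232), (319,231) and (404,230). The right and left heads are at about (234,302) and (403,301); the fingers hide the middle one.

```bash
python3 - <<'E'
from h import *
im=cv2.imread('pics/w1.png'); d=r.get_image('wrist')
cv2.imwrite('pics/w1c.png',cv2.resize(im[220:320,205:435],None,fx=3.4,fy=3.4,interpolation=cv2.INTER_CUBIC))
print('cam',ray(d,0,0)[0])
for p in[(234.5,232),(319.5,231),(404,230)]: print('tip',onz(d,*p,.047))
for p in[(234,302),(403,301)]: print('head',onz(d,*p,.066))
E
```

```text
cam [ 0.38245625 -0.04877415  0.43037583]
tip [ 0.4619939  -0.13734878  0.047     ]
tip [ 0.46086246 -0.04825073  0.047     ]
tip [0.45968765 0.04025428 0.047     ]
head [ 0.53263755 -0.13744699  0.066     ]
head [0.53138855 0.03896185 0.066     ]
```

View pics/w1c.png

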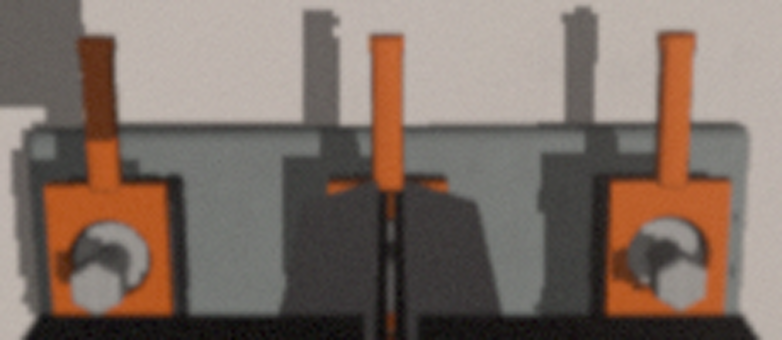

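Heads work out as left (0.534, 0.041), middle (0.535, -0.048) and right (0.536, -0.138). Their 89.5 mm spacing and the tongue tips 75 mm in front match the given sizes. Next I'll go just above the left head.

Call:
play_rows(
  moves=[
    [[-0.085, 0.09, 0.1, 0, 0, 0, -1], [-0.085, 0.09, 0.1, 0, 0, 0, -1], [-0.085, 0.09, 0.1, 0, 0, 0, -1], [-0.085, 0.09, 0.1, 0, 0, 0, -1], [-0.085, 0.09, 0.14, 0, 0, 0, -1], [-0.085, 0.09, 0.165, 0, 0, 0, -1], [-0.085, 0.09, 0.175, 0, 0, 0, -1], [-0.085, 0.09, 0.175, 0, 0, 0, -1], [-0.085, 0.09, 0.175, 0, 0, 0, -1], [-0.085, 0.09, 0.175, 0, 0, 0, -1]],
  ],
)

```text
clock: 2.7
eef_pos: [0.5361, 0.0396, 0.0775]
tcp_rot: [3.142, 0.003, 3.141]
ft_force: [0.2, -0.8, 0.4]
grip_width: 0.0006
grasp_force: 0.0
```

Call:
play_rows(
  moves=[
    [[0.001, 0.001, 0.003, 0, 0, 0, -1], [0.001, 0.001, 0.006, 0, 0, 0, -1], [0.001, 0.001, 0.007, 0, 0, 0, -1], [0.001, 0.001, 0.008, 0, 0, 0, -1], [0.001, 0.001, 0.008, 0, 0, 0, -1], [0.001, 0.001, 0.008, 0, 0, 0, -1]],
  ],
)

```text
clock: 3.2
eef_pos: [0.5342, 0.0405, 0.0675]
tcp_rot: [-3.142, -0.0, 3.141]
ft_force: [-0.0, 0.1, -0.6]
grip_width: 0.0008
grasp_force: 0.0
```

Call:
play_rows(
  moves=[
    [[0, 0, 0.001, 0, 0, 0, -1], [0, 0, 0.001, 0, 0, 0, -1], [0, 0, 0.002, 0, 0, 0, -1], [0, 0, 0.002, 0, 0, 0, -1], [0, 0, 0.002, 0, 0, 0, -1]],
  ],
)

```text
clock: 3.62
eef_pos: [0.5342, 0.0406, 0.0654]
tcp_rot: [-3.142, -0.0, 3.141]
ft_force: [0.2, 0.1, -0.2]
grip_width: 0.0006
grasp_force: 0.0
```

Call:
play_rows(
  moves=[
    [[0, 0, 0.001, 0, 0, 0, -1], [0, 0, 0.001, 0, 0, 0, -1], [0, 0, 0.001, 0, 0, 0, -1], [0, 0, 0.001, 0, 0, 0, -1]],
  ],
)

```text
clock: 3.95
eef_pos: [0.5341, 0.0406, 0.0644]
tcp_rot: [3.142, -0.0, 3.141]
ft_force: [-1.5, -0.6, 0.2]
grip_width: 0.0011
grasp_force: 0.0
```

Call:
play_rows(
  moves=[
    [[0, 0, 0.001, 0, 0, 0, -1], [0, 0, 0.001, 0, 0, 0, -1], [0, 0, 0.001, 0, 0, 0, -1], [0, 0, 0.001, 0, 0, 0, -1]],
  ],
)

```text
clock: 4.28
eef_pos: [0.5342, 0.0406, 0.0634]
tcp_rot: [3.142, -0.0, 3.141]
ft_force: [0.0, 0.5, 0.7]
grip_width: 0.0003
grasp_force: 0.0
```

Call:
play_rows(
  moves=[
    [[0, 0, 0.001, 0, 0, 0, -1], [0, 0, 0.001, 0, 0, 0, -1], [0, 0, 0.001, 0, 0, 0, -1], [0, 0, 0.001, 0, 0, 0, -1]],
  ],
)

```text
clock: 4.62
eef_pos: [0.5341, 0.0406, 0.0624]
tcp_rot: [-3.142, -0.0, 3.141]
ft_force: [-0.4, -0.4, -0.9]
grip_width: 0.0007
grasp_force: 0.0
```

```bash
python3 - <<'E'
from h import *
for i in range(4):
    d=shot('wrist','w2.png' if i==0 else None); s=r.sense();print(s['ft_force'],s['eef_pos'])
im=cv2.imread('pics/w2.png')
im=im[210:470,150:550]; cv2.imwrite('pics/w2c.png',cv2.resize(im,None,fx=2,fy=2,interpolation=cv2.INTER_CUBIC))
E
```

```text
[-0.16993429  0.11678629 -0.42763944] [0.53416175 0.04057061 0.06241807]
[-0.5159162  -0.30409197 -0.30038005] [0.53413467 0.04055822 0.06237482]
[0.03840381 0.88609682 0.17308694] [0.53417492 0.04059202 0.06245053]
[-0.06539891  0.72622596  0.34390923] [0.53417256 0.04057268 0.06243758]
```

View pics/w2c.png

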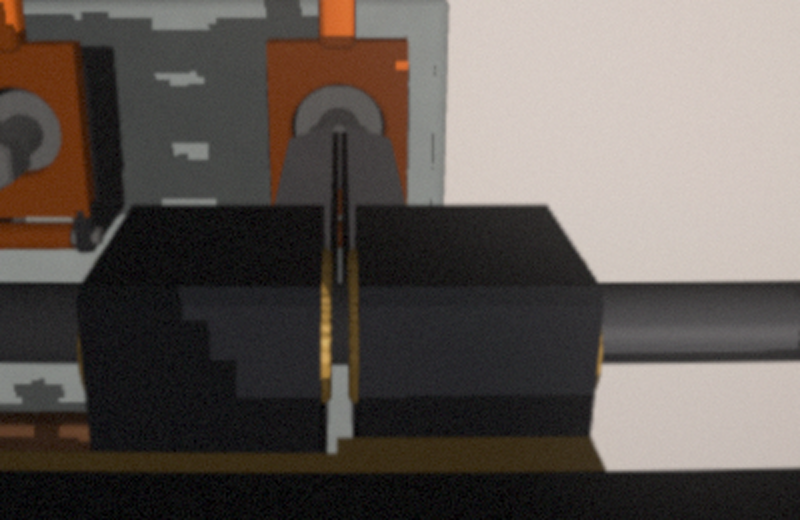

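The view shows the fingertips over the left head with no clear force yet. I'll keep going down in millimetres.

Call:
play_rows(
  moves=[
    [[0, 0, 0.001, 0, 0, 0, -1], [0, 0, 0.001, 0, 0, 0, -1], [0, 0, 0.001, 0, 0, 0, -1], [0, 0, 0.001, 0, 0, 0, -1]],
  ],
)

```text
clock: 5.15
eef_pos: [0.5341, 0.0406, 0.0614]
tcp_rot: [3.142, -0.0, 3.141]
ft_force: [0.6, -0.0, 0.9]
grip_width: 0.0004
grasp_force: 0.0
```

Call:
play_rows(
  moves=[
    [[0, 0, 0.001, 0, 0, 0, -1], [0, 0, 0.001, 0, 0, 0, -1], [0, 0, 0.001, 0, 0, 0, -1], [0, 0, 0.001, 0, 0, 0, -1]],
  ],
)

```text
clock: 5.48
eef_pos: [0.5341, 0.0406, 0.0604]
tcp_rot: [-3.142, -0.0, 3.141]
ft_force: [1.1, 0.2, 0.6]
grip_width: 0.0004
grasp_force: 0.0
```

Call:
play_rows(
  moves=[
    [[0, 0, 0.0005, 0, 0, 0, -1], [0, 0, 0.0005, 0, 0, 0, -1], [0, 0, 0.0005, 0, 0, 0, -1]],
  ],
)

```text
clock: 5.73
eef_pos: [0.5342, 0.0406, 0.0602]
tcp_rot: [-3.142, 0.0, 3.141]
ft_force: [-1.3, -0.8, 5.5]
grip_width: 0.0005
grasp_force: 2.7
```

Call:
play_rows(
  moves=[
    [[0, 0, 0.0005, 0, 0, 0, -1], [0, 0, 0.0005, 0, 0, 0, -1], [0, 0, 0.0005, 0, 0, 0, -1]],
  ],
)

```text
clock: 5.98
eef_pos: [0.5343, 0.0406, 0.0602]
tcp_rot: [-3.142, 0.0, 3.141]
ft_force: [-4.2, 0.1, 10.4]
grip_width: 0.0005
grasp_force: 5.4
```

Call:
play_rows(
  moves=[
    [[0, 0, 0.0005, 0, 0, 0, -1], [0, 0, 0.0005, 0, 0, 0, -1], [0, 0, 0.0005, 0, 0, 0, -1]],
  ],
)

```text
clock: 6.23
eef_pos: [0.5343, 0.0406, 0.0601]
tcp_rot: [-3.142, 0.001, 3.141]
ft_force: [-7.4, -1.4, 16.4]
grip_width: 0.0001
grasp_force: 8.0
```

Firm contact at z = 0.060, 6 mm below the start height, so the left bolt is probably loose. I'll compare it with the middle one, lifting clear first.

Call:
play_rows(
  moves=[
    [[0, 0, -0.016, 0, 0, 0, -1], [0, 0, -0.016, 0, 0, 0, -1], [-0.001, -0.045, -0.018, 0, 0, 0, -1], [-0.001, -0.0895, -0.018, 0, 0, 0, -1], [-0.001, -0.0895, -0.018, 0, 0, 0, -1], [-0.001, -0.0895, -0.012, 0, 0, 0, -1], [-0.001, -0.0895, -0.009, 0, 0, 0, -1], [-0.001, -0.0895, -0.009, 0, 0, 0, -1], [-0.001, -0.0895, -0.009, 0, 0, 0, -1]],
  ],
)

```text
clock: 6.98
eef_pos: [0.535, -0.0477, 0.0674]
tcp_rot: [3.141, -0.001, -3.141]
ft_force: [-0.3, -0.8, -0.1]
grip_width: 0.0005
grasp_force: 0.0
```

Call:
play_rows(
  moves=[
    [[0, 0, 0.001, 0, 0, 0, -1], [0, 0, 0.001, 0, 0, 0, -1], [0, 0, 0.001, 0, 0, 0, -1]],
  ],
)

```text
clock: 7.23
eef_pos: [0.5352, -0.0484, 0.067]
tcp_rot: [3.142, 0.0, -3.141]
ft_force: [0.2, 0.2, 0.4]
grip_width: 0.0002
grasp_force: 0.0
```

Call:
play_rows(
  moves=[
    [[0, 0, 0.001, 0, 0, 0, -1], [0, 0, 0.001, 0, 0, 0, -1], [0, 0, 0.001, 0, 0, 0, -1]],
  ],
)

```text
clock: 7.48
eef_pos: [0.5353, -0.0487, 0.0662]
tcp_rot: [3.141, 0.001, 3.141]
ft_force: [-0.8, 1.8, 4.3]
grip_width: 0.0005
grasp_force: 2.0
```

Call:
play_rows(
  moves=[
    [[0, 0, 0.0005, 0, 0, 0, -1], [0, 0, 0.0005, 0, 0, 0, -1], [0, 0, 0.0005, 0, 0, 0, -1]],
  ],
)

```text
clock: 7.73
eef_pos: [0.5354, -0.0487, 0.0662]
tcp_rot: [3.141, 0.001, 3.141]
ft_force: [-3.0, 3.3, 9.4]
grip_width: 0.0001
grasp_force: 4.7
```

Call:
play_rows(
  moves=[
    [[0, 0, -0.01, 0, 0, 0, -1], [0, 0, -0.01, 0, 0, 0, -1], [-0.0015, -0.045, -0.012, 0, 0, 0, -1], [-0.0015, -0.0895, -0.012, 0, 0, 0, -1], [-0.0015, -0.0895, -0.012, 0, 0, 0, -1], [-0.0015, -0.0895, -0.006, 0, 0, 0, -1], [-0.0015, -0.0895, -0.002, 0, 0, 0, -1], [-0.0015, -0.0895, -0.002, 0, 0, 0, -1], [-0.0015, -0.0895, -0.002, 0, 0, 0, -1]],
  ],
)

```text
clock: 8.48
eef_pos: [0.5365, -0.1372, 0.0671]
tcp_rot: [3.141, -0.001, -3.141]
ft_force: [0.6, -0.1, -0.8]
grip_width: 0.0007
grasp_force: 0.0
```

Call:
play_rows(
  moves=[
    [[0, 0, 0.0015, 0, 0, 0, -1], [0, 0, 0.0015, 0, 0, 0, -1], [0, 0, 0.0015, 0, 0, 0, -1]],
  ],
)

```text
clock: 8.73
eef_pos: [0.5368, -0.1374, 0.0662]
tcp_rot: [3.141, 0.0, -3.141]
ft_force: [-0.0, 3.0, 4.6]
grip_width: 0.0005
grasp_force: 2.4
```

Call:
play_rows(
  moves=[
    [[0, 0, 0.0005, 0, 0, 0, -1], [0, 0, 0.0005, 0, 0, 0, -1], [0, 0, 0.0005, 0, 0, 0, -1]],
  ],
)

```text
clock: 8.98
eef_pos: [0.5368, -0.1374, 0.0661]
tcp_rot: [3.141, 0.0, -3.141]
ft_force: [-2.9, 5.9, 10.0]
grip_width: 0.0003
grasp_force: 5.0
```

Call:
play_rows(
  moves=[
    [[0, 0, -0.03, 0, 0, 0, -1], [0, 0, -0.06, 0, 0, 0, -1], [0.015, 0.04, -0.06, 0, 0, 0, -0.5], [0.03, 0.08, -0.06, 0, 0, 0, 0], [0.045, 0.12, -0.06, 0, 0, 0, 0], [0.057, 0.1775, -0.06, 0, 0, 0, 0], [0.057, 0.1775, -0.06, 0, 0, 0, 0], [0.057, 0.1775, -0.06, 0, 0, 0, 0], [0.057, 0.1775, -0.06, 0, 0, 0, 0], [0.057, 0.1775, -0.06, 0, 0, 0, 0]],
  ],
)

```text
clock: 9.82
eef_pos: [0.4798, 0.0388, 0.1254]
tcp_rot: [-3.141, 0.0, 3.142]
ft_force: [-0.6, -0.5, -0.2]
grip_width: 0.0465
grasp_force: 0.0
```

```bash
python3 - <<'E'
from h import *
d=shot('wrist','w3.png'); s=r.sense();print(s['eef_pos'],s['tcp_rot'],s['grip_width'])
m=orange(d);k,l,s,c=cv2.connectedComponentsWithStats(m)
for i in range(1,k):
    if s[i,4]>60: print(s[i],onz(d,s[i,0]+5,s[i,1],.047))
E
```

```text
[0.47987955 0.03841892 0.12537734] [-3.14142601e+00 -1.69940125e-05  3.14068570e+00] 0.04671181796843336
[ 296  223   51  126 2982] [0.45950801 0.02665203 0.047     ]
[ 174  224   54   99 1841] [ 0.46012636 -0.05933928  0.047     ]
[  55  226   57   98 1673] [ 0.46138257 -0.14532854  0.047     ]
```

View pics/w3.png

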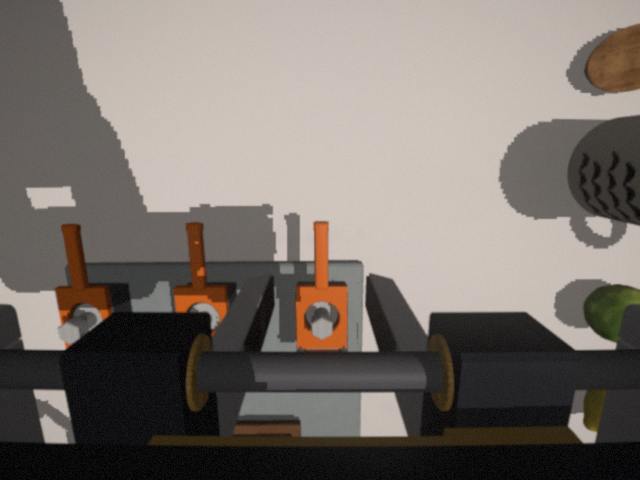

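The left tongue tip is at (321,222), centred between the open fingers, and all caps are shut. The left head now looks lower than the others. I'll descend and pinch.

Call:
play_rows(
  moves=[
    [[0, 0.0015, 0.03, 0, 0, 0, 0], [0, 0.0015, 0.06, 0, 0, 0, 0], [0, 0.0015, 0.085, 0, 0, 0, 0], [0, 0.0015, 0.1, 0, 0, 0, 0], [0, 0.0015, 0.101, 0, 0, 0, 0], [0, 0.0015, 0.101, 0, 0, 0, 0], [0, 0.0015, 0.101, 0, 0, 0, 0]],
  ],
)

```text
clock: 10.45
eef_pos: [0.4803, 0.0401, 0.0254]
tcp_rot: [-3.142, 0.001, 3.14]
ft_force: [-0.0, -0.1, 1.3]
grip_width: 0.047
grasp_force: 0.0
```

Call:
play_rows(
  moves=[
    [[0, 0, 0, 0, 0, 0, -1], [0, 0, 0, 0, 0, 0, -1], [0, 0, 0, 0, 0, 0, -1], [0, 0, 0, 0, 0, 0, -1], [0, 0, 0, 0, 0, 0, -1], [0, 0, 0, 0, 0, 0, -1], [0, 0, 0, 0, 0, 0, -1], [0, 0, 0, 0, 0, 0, -1]],
  ],
)

```text
clock: 11.12
eef_pos: [0.4797, 0.04, 0.0245]
tcp_rot: [-3.141, 0.0, 3.142]
ft_force: [-0.7, -6.9, 1.2]
grip_width: 0.0096
grasp_force: 30.0
```

```bash
python3 -c "
import numpy as np
for a in (10,20,30,40,50,60,65,70):
    t=np.radians(a);print(a,-.085*(1-np.cos(t)).round(4),-.085*np.sin(t).round(4))"
```

```text
10 -0.0012920000000000002 -0.014756000000000002
20 -0.005125500000000001 -0.029070000000000006
30 -0.01139 -0.0425
40 -0.01989 -0.054638000000000006
50 -0.030362000000000004 -0.06511
60 -0.0425 -0.07361000000000001
65 -0.049079000000000005 -0.0770355
70 -0.05593000000000001 -0.0798745
```

Call:
play_rows(
  moves=[
    [[0, -0.0005, -0.0075, 0, 0, 0, -1], [-0.0013, -0.0005, -0.0148, 0, 0, 0, -1], [-0.0029, -0.0005, -0.022, 0, 0, 0, -1], [-0.0051, -0.0005, -0.0291, 0, 0, 0, -1], [-0.008, -0.0005, -0.036, 0, 0, 0, -1], [-0.0114, -0.0005, -0.0425, 0, 0, 0, -1], [-0.0114, -0.0005, -0.0425, 0, 0, 0, -1]],
  ],
)

```text
clock: 11.7
eef_pos: [0.4917, 0.04, 0.0682]
tcp_rot: [-3.141, 0.001, 3.141]
ft_force: [-0.8, -3.9, -2.0]
grip_width: 0.0096
grasp_force: 30.0
```

Call:
play_rows(
  moves=[
    [[-0.004, 0, -0.0063, 0, 0, 0, -1], [-0.0085, 0, -0.0121, 0, 0, 0, -1], [-0.0135, 0, -0.0176, 0, 0, 0, -1], [-0.019, 0, -0.0226, 0, 0, 0, -1], [-0.0249, 0, -0.0271, 0, 0, 0, -1], [-0.0311, 0, -0.0311, 0, 0, 0, -1], [-0.0377, 0, -0.0345, 0, 0, 0, -1], [-0.0445, 0, -0.0374, 0, 0, 0, -1], [-0.0445, 0, -0.0374, 0, 0, 0, -1], [-0.0445, 0, -0.0374, 0, 0, 0, -1], [-0.0445, 0, -0.0374, 0, 0, 0, -1], [-0.0445, 0, -0.0374, 0, 0, 0, -1]],
  ],
)

```text
clock: 12.7
eef_pos: [0.5361, 0.0402, 0.1045]
tcp_rot: [3.141, 0.002, 3.141]
ft_force: [3.9, 0.4, -7.1]
grip_width: 0.0098
grasp_force: 30.0
```

```bash
python3 - <<'E'
from h import *
s=r.sense();p=s['eef_pos'];print(p,s['ft_force'],s['grip_width'],s['grasp_force'])
print(np.degrees(np.arctan2(p[2]+.019-.043,.564-p[0])))
d=shot('scene','s4.png');im=d['color'][:,:,::-1][150:350,180:440];cv2.imwrite('pics/s4c.png',cv2.resize(im,None,fx=3,fy=3,interpolation=cv2.INTER_CUBIC))
E
```

```text
[0.53605044 0.04024021 0.10453182] [ 3.88087264  0.44447992 -7.11951999] 0.009816333735492462 30.00127136707306
70.8600376138491
```

View pics/s4c.png

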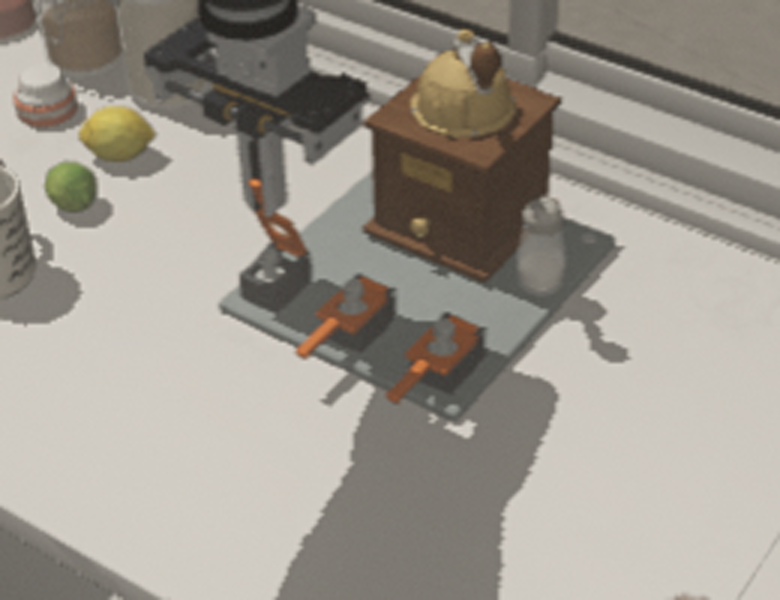

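The left cap is held open at about 70° (crop 275,220). Its bolt head has sunk, and the other two caps are shut with everything else in place.

```bash
python3 -c "
from workcell import r
print(r.hand_in())"
```

```text
the job is handed in; nothing more can be done
None
```

I tapped the bolts left to right: the left one is loose (it sank about 6 mm and stayed down), and I handed in with its cap held open at about 70°, the other two caps shut and the things around in place.

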